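# Set and lock the tile gauge

### The arm

A 6-joint arm with a two-finger parallel gripper is mounted at the origin on the work surface. World frame = base frame: x ahead of the robot, y to its left, z up, the work surface at z = 0. Lengths are in m, angles in rad, forces in N, time in s.
With the tool pointing down it reaches from about 0.375 to 0.75 m from the base axis. Payload 9 kg.
Tool frame: the origin (TCP) lies midway between the tips of the shut fingers; the grasp point (between the pads) lies 19 mm behind it (manip.grip_point_offset is the z of the grasp point in the tool frame, in m); z points along the fingers, x is the direction in which the jaws open and shut, and the axes are right-handed (so a half turn about z gives the same grasp; the last joint's range is limited). The gripper opens to 85 mm and grips with 20 to 120 N. Pads are 22 mm wide; open, the fingers measure 114 mm over their backs; the gripper's body (76 mm by 85 mm) begins 54 mm behind the grasp point. The pads swing forward as they close: fully open they stand 13 mm farther back than shut.
Start: joints at [-1.383, 0.104, 0.097, 1.564, 0, 1.353], TCP at [0.237, -0.551, 0.195] pointing down, gripper open.
Joint ranges: [-2.99, 2.99], [-0.84, 1.86], [-1.1, 1.16], [-1.84, 2.11], [-1.51, 1.56], [-3.14, 3.14]. Speed limits (rad/s): [2.22, 2.22, 2.57, 3.14, 3.14, 3.14].

### API

Orientations are given as a unit quaternion [x, y, z, w].
In Python, from bench import manip gives the robot as it stands.
- The arm moves only by the tool move_arm, never from a script. Its argument "commands" is a list of rows, each a list of 2 entries, a list of its own where there are three numbers: the shift along the tool's x, y, z normalised to -1 to 1, where 1 is 300 mm, then the turn about the tool's z normalised to -1 to 1, where 1 is 2 rad. In form: [[[dx, dy, dz], roll], ...]. A call has 1 to 10 rows; each row is the pose to reach, as a shift and turn from the pose commanded when the call began, along the tool's axes at that moment; what a row does not reach only later rows make up. A row lasts 1/8 s, in which the tool goes at most 62.5 mm and 10.7 degrees, less where a joint would pass 70% of its speed; a pose out of reach is approached as far as the arm can. A call with a number of a shift or a turn outside -1 to 1 is refused whole. A call with a gripper value outside its range is refused whole. "fingers" is the closure, from 0 (fully open) to 1 (shut), set as the call begins (left out, the last holds). The fingers move at their own pace and stop on an object; "force" is the grip in N (left out, the last holds). Time passes only in rows, so rows that repeat a pose let the fingers close. It gives the time, the measured TCP pose, the force and the opening at its end, in the units of the state.
- manip.get_obs(): the state, without advancing time (a new reading comes with each control period).
- manip.read_camera(name): name is "scene" or "top" or "wrist"; returns the picture (480x640x3 uint8, red, green, blue); there is no depth.
- manip.calibration(name): a dict with "mtx" (3x3 intrinsics, pixels), "R" (3x3) and "t" (3): a world point X has camera coordinates R X + t. Camera axes: x right, y down, z forward; pixel columns grow to the right and rows downward; lengths in m; the calibration is good to about 2 mm. A picture is of the moment at which its call begins: read the wrist's pose just before it. calibration takes no time and is no camera call; for the wrist camera it gives the pose at the moment of the call.
- manip.finish_job(): hands the job in, once; it reports no verdict.
The state is a dict: "t": time; "q": joint angles; "dq": joint speeds; "effort": joint torques, N m; "ee_pos": TCP position; "eef_rot": TCP orientation; "contact_force": force on the tool from outside, world axes, zero at the start; "ft_torque": the same for the moment, N m; "grip_width": finger opening in m.
Only numpy, scipy, OpenCV 4.12 (cv2) and the standard library are available. Lean on these libraries where they do the work, as an engineer would, in place of code of your own. Each camera call takes 0.05 s, during which the arm holds its last target.

### The job

Set the stop of the tile-trimming gauge for the next batch: lightly, with a fingertip on its small exposed rim, roll the recessed thumbwheel until the pointer's tip stands exactly opposite the tip of the brass setting mark, without touching the pointer or the mark and without moving the mark. Only then slide the black lock grip fully home, and let go. Leave the pots standing around the gauge where they are.

Things in the scene. Friction and masses are not known exactly. Their poses are not given: they have to be found in the camera images.
- gauge: Tile-trimming gauge, fixed. Origin: on the table under the centre of its head, a white-painted block 120 (its x) x 220 (its y, the direction in which pointer and lock move) mm with a flat deck 62 mm above the table, on a 12 mm plywood board x -85..105, y -180..240 mm. At its +y end a steel stop plate 50 mm wide, up to 55 mm high, moves over the board with the pointer (y 140..190).
- wheel: Thumbwheel: knurled steel disc, radius 22 mm, 12 mm wide; origin on its axle, along gauge x, 46 mm above the table. Only 6 mm of rim stand out of its 38 x 18 mm slot. Dragging the rim's top to gauge +y carries the pointer to +y, 8 mm per rad (0.36 mm per mm of rim), and back likewise. Turns stiffly (3 N along the rim), stays where left. Never press with more than 30 N.
- wheel_top (a point): Top of the thumbwheel's exposed rim, 68 mm above the table, 6 mm above the deck; axes those of the gauge; does not turn with the wheel. The wheel does not give downwards; a touch that is too light slips on the rim, about 5 to 12 N of downward press rolls it.
- pointer: Aluminium pointer in a 32 mm wide black channel in the deck (gauge x +28, y -75..75 mm), 3 mm below the deck; origin at its pointed tip, axes those of the gauge. Driven by the thumbwheel; it starts on the -y side of the mark, 15 to 32 mm short of it. Do not touch.
- mark: The brass setting mark, on the +x side of the same channel, its tip facing the pointer's; origin at its tip, axes those of the gauge. The pointer is set when both tips have the same position along the gauge's y. Do not touch.
- lock (a joint): Position of the lock grip along its track, in m: starts between 0 and 0.012 (unlocked), 0.045 is fully home, at its stop towards the gauge's +y. Needs about 2.5 N to slide and stays where it is left.
- lock_top (a point): Centre of the top of the black lock grip, a block 22 (gauge x) x 16 (gauge y) x 16 mm high on the deck; 79 mm above the table. Axes those of the gauge.
- bowl: Bystander: terracotta bowl, radius 60, height 50 mm; origin under its centre.
- mug: Bystander: white mug, radius 38, height 85 mm; origin under its centre.
- jar: Bystander: blue glaze jar, radius 34, height 90 mm; origin under its centre.

How it is judged:
By the outcome, as a careful person would: the job done as asked, in the order asked, and still so for the second after the job is handed in, with the robot touching nothing.
It also fails if it takes over 67 s, if anything falls off the work surface, if the arm or the gripper's body presses on something with over 40 N, if the wrist force passes 120 N, or if a joint passes its speed limit or range.

## Working session

There is one attempt and no reset: what is moved stays moved. The work goes in short steps, Python scripts to look and compute and a tool call to move; the robot and the scene stay as the last step left them, time stands still between calls to the robot, and variables do not carry over. Pictures are saved under pics/ and viewed, and the job is handed in when it is done.

Besides the shell and the picture viewer there is one more tool, called after "Call:" as a command line: name --argument value ..., lists and objects as JSON in quotes. move_arm: Moves the arm, as the interface text tells. Scaled input: -1 to 1 covers 300 mm each way for a shift and 2 rad each way for a turn. Its arguments: {"type":"object","properties":{"commands":{"type":"array"},"fingers":{"type":"number"},"force":{"type":"number"}},"required":["commands"]}

```bash
ls; mkdir -p pics; python3 - <<'E'
from bench import manip
import cv2
o=manip.get_obs();print({k:o[k] for k in o})
for n in ["scene","top","wrist"]:
    c=manip.calibration(n);print(n,c)
    cv2.imwrite(f"pics/{n}0.png",manip.read_camera(n)[:,:,::-1])
E
```

```text
pics
{'t': 0.0, 'q': array([-1.38268677e+00,  1.04662497e-01,  9.64572945e-02,  1.56388311e+00,
        5.24249120e-06,  1.35312556e+00]), 'dq': array([-8.44285316e-04, -8.92563791e-06,  1.20983376e-03,  1.54028873e-03,
        1.22410490e-03,  1.27618014e-03]), 'effort': array([-1.58384966e-03, -5.56933951e+01,  5.03649831e+01,  1.67386484e-02,
       -5.02576677e-04, -2.11260931e-05]), 'ee_pos': array([ 0.23679665, -0.55089026,  0.19443731]), 'eef_rot': array([ 8.35085403e-01, -5.50119944e-01, -4.48103453e-04, -4.65312683e-04]), 'contact_force': array([ 0.01270734, -0.20670596,  1.08978058]), 'ft_torque': array([-0.00427078, -0.01974322, -0.00637047]), 'grip_width': 0.08529343739566911}
scene {'mtx': array([[603.95107631,   0.        , 306.06267595],
       [  0.        , 603.95107631, 240.21229981],
       [  0.        ,   0.        ,   1.        ]]), 'R': array([[ 0.86296354,  0.50524615, -0.00450015],
       [ 0.43265356, -0.74351652, -0.50989614],
       [-0.260969  ,  0.43807478, -0.8602242 ]]), 't': array([-0.53926673, -0.29803325,  1.33577957])}
top {'mtx': array([[498.05785902,   0.        , 331.42700933],
       [  0.        , 498.05785902, 243.63438339],
       [  0.        ,   0.        ,   1.        ]]), 'R': array([[ 4.58428719e-03, -9.99989001e-01, -9.90696331e-04],
       [-9.90191779e-01, -4.40102558e-03, -1.39645524e-01],
       [ 1.39639628e-01,  1.62115455e-03, -9.90201063e-01]]), 't': array([-0.06028332,  0.62944363,  0.98369764])}
wrist {'mtx': array([[386.74821276,   0.        , 316.75268096],
       [  0.        , 386.74821276, 236.80464724],
       [  0.        ,   0.        ,   1.        ]]), 'R': array([[ 0.39366812, -0.91925154, -0.00142214],
       [-0.88246239, -0.37834561,  0.27949012],
       [-0.25745979, -0.10877137, -0.96014751]]), 't': array([-0.60078566, -0.03585848,  0.37943039])}
```

View pics/scene0.png

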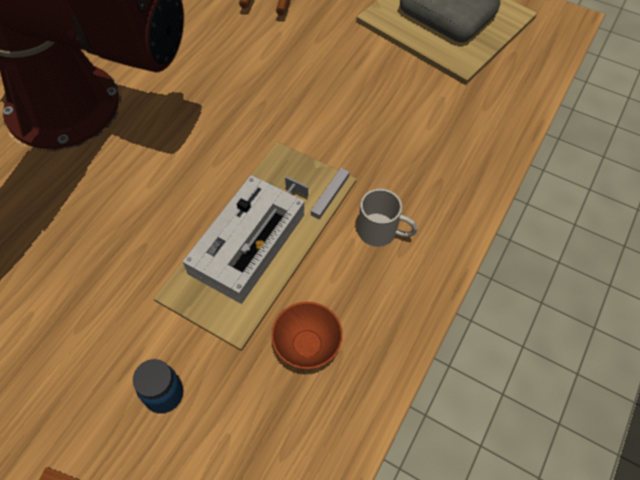

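View pics/top0.png

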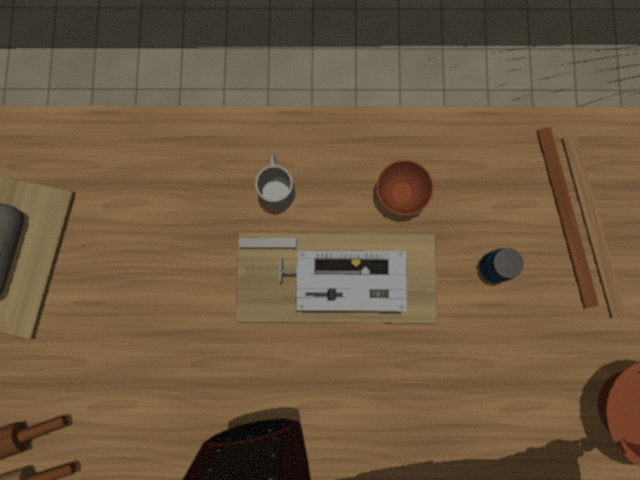

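View pics/wrist0.png

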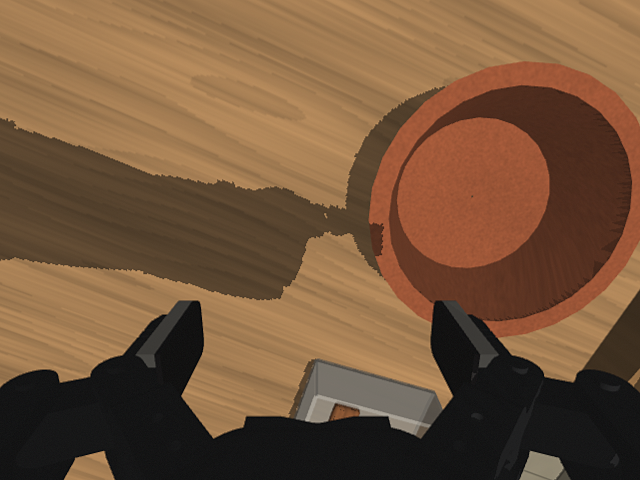

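```bash
cat > h.py <<'E'
from bench import manip
import cv2,numpy as np
def ray(name,uv,z,c=None):
    c=c or manip.calibration(name)
    d=np.linalg.inv(c['mtx'])@np.array([uv[0],uv[1],1.])
    R=c['R'];t=c['t'];C=-R.T@t;w=R.T@d
    return C+w*(z-C[2])/w[2]
def proj(c,X):
    p=c['mtx']@(c['R']@np.array(X)+c['t']);return p[:2]/p[2]
def crop(img,x0,y0,x1,y1,k,fn):
    cv2.imwrite(fn,cv2.resize(img[y0:y1,x0:x1,::-1],None,fx=k,fy=k,interpolation=cv2.INTER_CUBIC))
E
python3 - <<'E'
import cv2
from h import *
im=cv2.imread('pics/top0.png')[:,:,::-1]
crop(im,270,235,420,325,5,'pics/top0c.png')
im=cv2.imread('pics/scene0.png')[:,:,::-1]
crop(im,170,160,330,310,4,'pics/scene0c.png')
E
```

```text
(no output)
```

View pics/top0c.png

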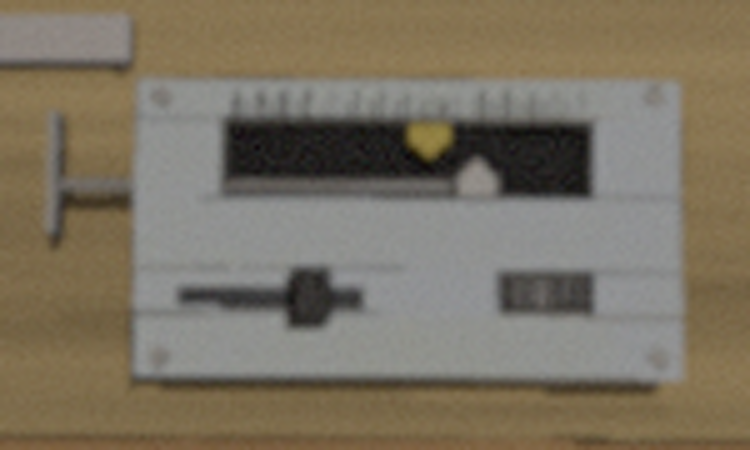

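View pics/scene0c.png

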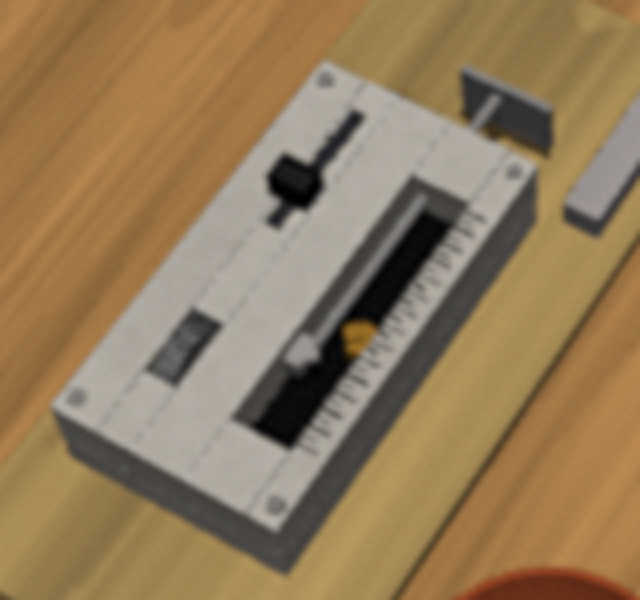

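```bash
python3 - <<'E'
from h import *
c=manip.calibration('top');print('C',-c['R'].T@c['t'])
def P(n,x,y,z):
    u=(x+.5)/5-.5+270;v=(y+.5)/5-.5+235
    print(n,(ray('top',(u,v),z)*1000).round(1))
for i,p in enumerate([(137,78),(682,80),(683,377),(131,377)]):P('c%d'%i,*p,.062)
for i,p in enumerate([(161,97),(654,97),(658,359),(159,358)]):P('screw%d'%i,*p,.062)
P('mark',430,161,.059);P('ptr',478,156,.059)
P('lock',309,297,.079);P('lockcorner',290,269,.079)
P('slot tl',500,272,.062);P('slot br',592,313,.062)
P('wheel',546,293,.068)
c=manip.calibration('scene')
def Q(n,x,y,z):
    u=(x+.5)/4-.5+170;v=(y+.5)/4-.5+160
    print(n,(ray('scene',(u,v),z)*1000).round(1))
for i,p in enumerate([(535,170),(279,529),(54,407),(328,60)]):Q('c%d'%i,*p,.062)
Q('mark',343,345,.059);Q('ptr',318,360,.059);Q('lock',297,173,.079);Q('wheel',185,347,.065)
E
```

```text
C [ 0.48618309 -0.05910718  1.06189771]
c0 [613.5  12.1  62. ]
c1 [ 613.6 -208.4   62. ]
c2 [ 494.5 -206.9   62. ]
c3 [493.5  12.8  62. ]
screw0 [605.8   2.3  62. ]
screw1 [ 606.7 -197.    62. ]
screw2 [ 501.6 -197.    62. ]
screw3 [501.    1.8  62. ]
mark [ 580.6 -106.5   59. ]
ptr [ 582.7 -125.9   59. ]
lock [524.8 -57.9  79. ]
lockcorner [535.8 -50.4  79. ]
slot tl [ 535.8 -134.3   62. ]
slot br [ 519.7 -170.9   62. ]
wheel [ 527.3 -152.1   68. ]
c0 [613.9   9.4  62. ]
c1 [ 613.3 -205.3   62. ]
c2 [ 494.8 -205.6   62. ]
c3 [495.7  14.4  62. ]
mark [ 586.5 -113.7   59. ]
ptr [ 581.1 -125.8   59. ]
lock [526.6 -56.7  79. ]
wheel [ 528.6 -152.6   65. ]
```

Call:
move_arm --commands '[[[-0.587, -0.99, 0], -0.582], [[-0.587, -0.99, 0], -0.582], [[-0.587, -0.99, 0], -0.582], [[-0.587, -0.99, 0], -0.582], [[-0.587, -0.99, 0], -0.582], [[-0.587, -0.99, 0], -0.582], [[-0.587, -0.99, 0], -0.582], [[-0.587, -0.99, 0], -0.582], [[-0.587, -0.99, 0], -0.582]]' --fingers 1 --force 60

```text
t: 1.27
ee_pos: [0.44, -0.2725, 0.195]
eef_rot: [1.0, -0.001, -0.0, -0.0]
contact_force: [-0.1, 0.4, 0.5]
grip_width: -0.0002
```

```bash
python3 - <<'E'
from h import *
o=manip.get_obs();c=manip.calibration('wrist');C=-c['R'].T@c['t'];print(C-o['ee_pos'],c['R'],o['ee_pos'])
# predicted projection with TCP at wheel top +z
for dz in (.005,.05,.1):
  T=np.array([.5275,-.1525,.068+dz]);t=-c['R']@(C-o['ee_pos']+T)
  d=dict(mtx=c['mtx'],R=c['R'],t=t)
  for n,X in dict(tcp=T,wheel=(.5275,-.1525,.068),ptr=(.582,-.126,.059),mark=(.581,-.106,.059),lock=(.526,-.057,.079)).items(): print(dz,n,proj(d,X).round())
E
```

```text
[0.00081234 0.0694576  0.17896655] [[ 9.99992305e-01 -3.81927329e-03 -8.96454389e-04]
 [-3.41739537e-03 -9.60268933e-01  2.79055366e-01]
 [-1.92662601e-03 -2.79050155e-01 -9.60274596e-01]] [ 0.43997698 -0.27251674  0.19504568]
0.005 tcp [316. 271.]
0.005 wheel [316. 267.]
0.005 ptr [423. 212.]
0.005 mark [424. 172.]
0.005 lock [311.  58.]
0.05 tcp [316. 271.]
0.05 wheel [316. 241.]
0.05 ptr [404. 196.]
0.05 mark [404. 163.]
0.05 lock [313.  73.]
0.1 tcp [316. 271.]
0.1 wheel [316. 222.]
0.1 ptr [389. 184.]
0.1 mark [389. 157.]
0.1 lock [313.  82.]
```

Call:
move_arm --commands '[[[0.292, -0.4, 0.25], 0], [[0.292, -0.4, 0.317], 0], [[0.292, -0.4, 0.317], 0], [[0.292, -0.4, 0.317], 0], [[0.292, -0.4, 0.317], 0]]'

```text
t: 1.9
ee_pos: [0.5278, -0.1531, 0.1005]
eef_rot: [1.0, -0.001, 0.0, 0.0]
contact_force: [0.4, -0.9, -0.2]
grip_width: -0.0004
```

```bash
python3 - <<'E'
from h import *
o=manip.get_obs();print(o['t'],o['ee_pos'],o['eef_rot'],o['dq'].round(3))
im=manip.read_camera('wrist');cv2.imwrite('pics/w1.png',im[:,:,::-1])
crop(im,340,130,480,235,5,'pics/w1c.png')
E
```

```text
1.9 [ 0.52782483 -0.1530847   0.10049959] [ 9.99999542e-01 -9.28168453e-04  4.17577621e-05  2.31005150e-04] [-0.017 -0.016  0.013  0.002 -0.002  0.   ]
```

View pics/w1.png

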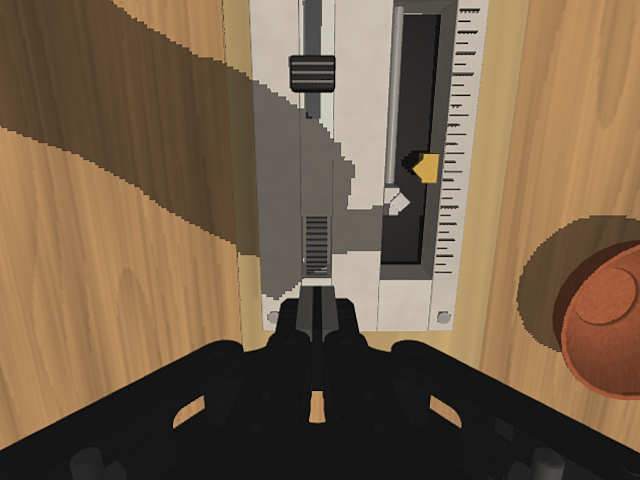

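View pics/w1c.png

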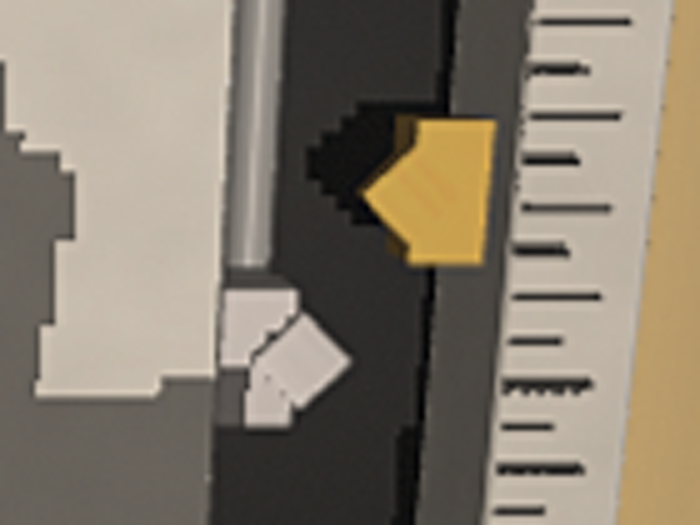

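```bash
python3 - <<'E'
from h import *
im=cv2.imread('pics/w1.png')[:,:,::-1]
crop(im,250,200,390,320,5,'pics/w1d.png')
R=lambda n,u,v,z:print(n,(ray('wrist',(u,v),z)*1000).round(1))
R('L0',250,0,.062);R('L1',264,330,.062);R('R0',487,0,.062);R('R1',453,330,.062)
R('ptr',410.3,202.1,.059);R('mark',412.1,168.3,.059)
R('slot',303,216,.062);R('slot',330,277,.062);R('wheel',316.5,246,.068);R('lock tl',290,55,.079);R('lock br',336,84,.079);
R('fing',316,287,.1005)
E
```

```text
L0 [495.6 -24.6  62. ]
L1 [ 494.9 -208.7   62. ]
R0 [613.7 -25.   62. ]
R1 [ 614.2 -209.1   62. ]
ptr [ 582.8 -127.6   59. ]
mark [ 582.5 -108.2   59. ]
slot [ 520.5 -135.    62. ]
slot [ 536.4 -172.9   62. ]
wheel [ 528.3 -151.3   68. ]
lock tl [516.  -52.4  79. ]
lock br [538.1 -65.4  79. ]
fing [ 528.  -162.5  100.5]
```

View pics/w1d.png

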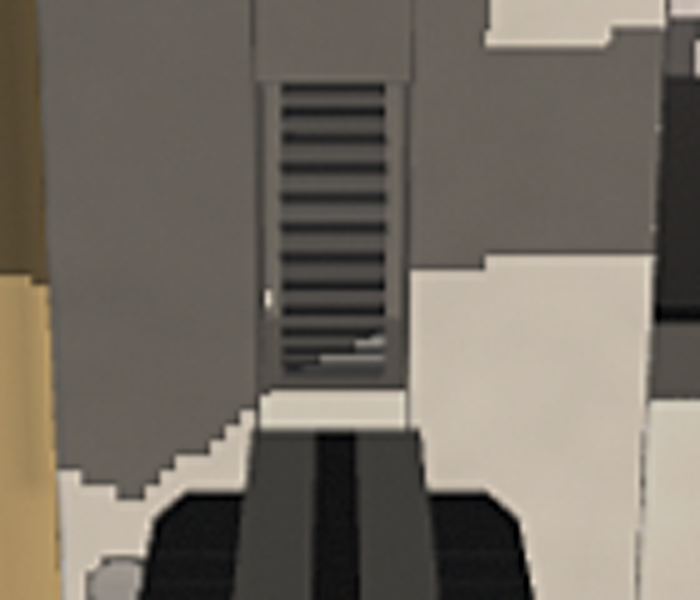

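```bash
python3 - <<'E'
from h import *
for n in ['scene','top']:
    c=manip.calibration(n);p=proj(c,(.5278,-.1531,.1005));q=proj(c,(.5278,-.1531,.1195));print(n,p,q,-c['R'].T@c['t'])
    im=manip.read_camera(n);u,v=map(int,p)
    crop(im,max(u-60,0),max(v-60,0),u+60,v+40,6,f'pics/{n}1c.png')
E
```

```text
scene [212.62390551 236.11228138] [211.08834152 230.35634376] [ 0.94290974 -0.53430154  0.99467712]
top [380.90587433 292.24199674] [381.88743548 291.80849126] [ 0.48618309 -0.05910718  1.06189771]
```

View pics/scene1c.png

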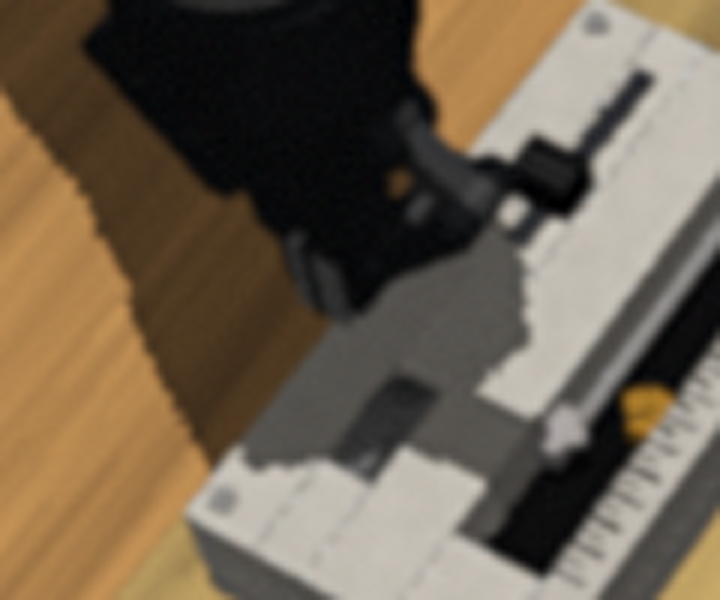

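View pics/top1c.png

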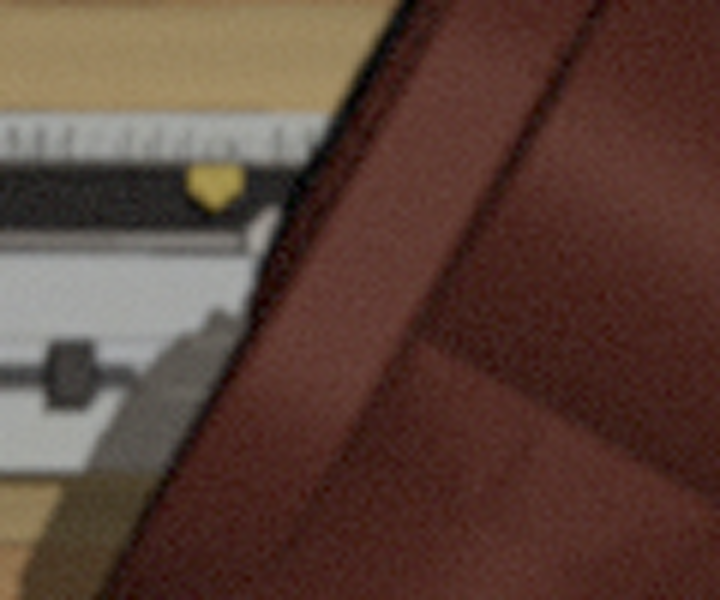

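```bash
python3 - <<'E'
from h import *
o=manip.get_obs();T=o['ee_pos']
for h in range(0,60,10):
    print(h,'wrist288',((ray('wrist',(316,287),T[2]+h/1000)-T)*1000).round(1),'scene',((ray('scene',(213.3,228.1),T[2]+h/1000)-T)*1000).round(1))
im=manip.read_camera('scene')
crop(im,160,180,250,255,8,'pics/scene2c.png')
E
```

```text
0 wrist288 [-0.  -8.7 -0. ] scene [-8.3 14.4 -0. ]
10 wrist288 [-0.  -4.3 10. ] scene [-3.6 10.  10. ]
20 wrist288 [ 0.   0.1 20. ] scene [ 1.2  5.6 20. ]
30 wrist288 [ 0.1  4.4 30. ] scene [ 5.9  1.1 30. ]
40 wrist288 [ 0.1  8.8 40. ] scene [10.6 -3.3 40. ]
50 wrist288 [ 0.1 13.2 50. ] scene [15.4 -7.7 50. ]
```

View pics/scene2c.png

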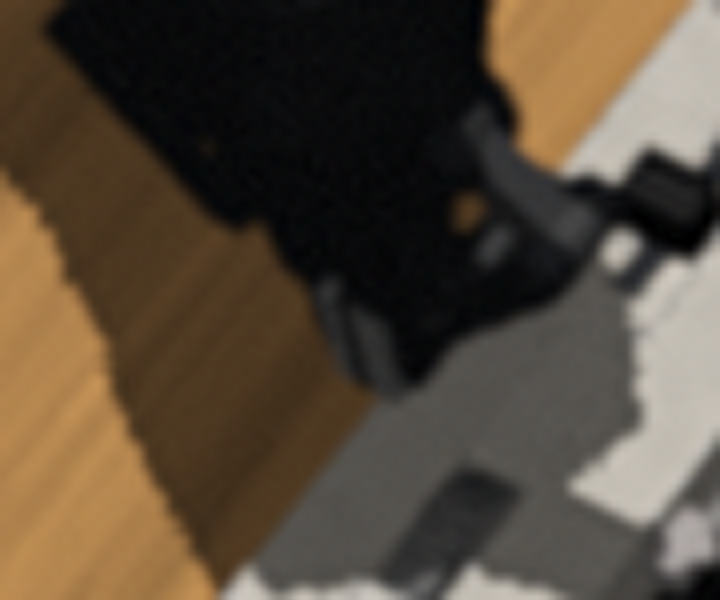

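Call:
move_arm --commands '[[[0, 0, 0.05], 0], [[0, 0, 0.08], 0], [[0, 0, 0.093], 0], [[0, 0, 0.093], 0], [[0, 0, 0.093], 0]]'

```text
t: 2.72
ee_pos: [0.5282, -0.1524, 0.0725]
eef_rot: [1.0, -0.0, 0.0, 0.0]
contact_force: [0.2, -1.1, -0.3]
grip_width: 0.0001
```

```bash
python3 - <<'E'
from h import *
o=manip.get_obs();print(o['t'],o['ee_pos'],o['contact_force'].round(2),o['grip_width'])
im=manip.read_camera('wrist');cv2.imwrite('pics/w2.png',im[:,:,::-1])
E
```

```text
2.725 [ 0.52815689 -0.15241795  0.0725087 ] [ 0.21 -1.11 -0.32] 0.00011488912487258024
```

View pics/w2.png

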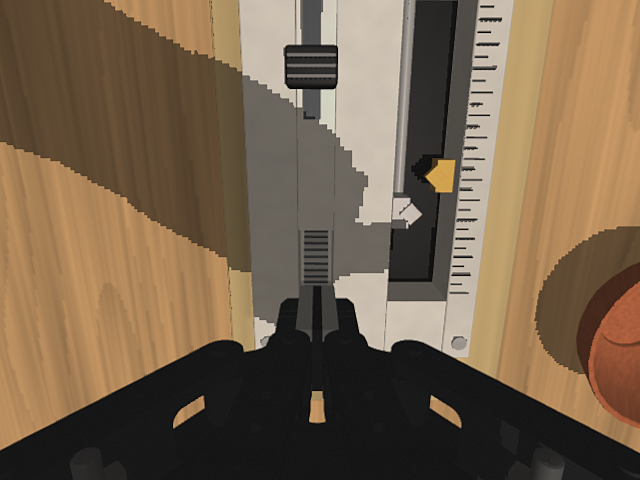

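Call:
move_arm --commands '[[[0, 0, 0.007], 0], [[0, 0, 0.01], 0], [[0, 0, 0.01], 0]]'

```text
t: 3.15
ee_pos: [0.5279, -0.1524, 0.0691]
eef_rot: [1.0, -0.001, -0.0, 0.0]
contact_force: [-0.0, 0.4, 1.4]
grip_width: -0.0
```

Call:
move_arm --commands '[[[0, 0, 0.003], 0], [[0, 0, 0.005], 0], [[0, 0, 0.005], 0]]'

```text
t: 3.52
ee_pos: [0.5279, -0.1523, 0.0676]
eef_rot: [1.0, -0.0, -0.0, 0.0]
contact_force: [0.8, 0.3, -0.5]
grip_width: -0.0005
```

Call:
move_arm --commands '[[[0, 0, 0.003], 0], [[0, 0, 0.0033], 0]]'

```text
t: 3.78
ee_pos: [0.5279, -0.1524, 0.0666]
eef_rot: [1.0, -0.001, -0.0, 0.0]
contact_force: [0.2, -0.5, 0.2]
grip_width: 0.0003
```

Call:
move_arm --commands '[[[0, 0, 0.003], 0], [[0, 0, 0.0033], 0]]'

```text
t: 4.03
ee_pos: [0.5279, -0.1523, 0.0656]
eef_rot: [1.0, -0.0, -0.0, -0.0]
contact_force: [-0.9, -0.4, 0.1]
grip_width: 0.0002
```

Call:
move_arm --commands '[[[0, 0, 0.003], 0], [[0, 0, 0.0033], 0]]'

```text
t: 4.28
ee_pos: [0.5279, -0.1523, 0.0646]
eef_rot: [1.0, -0.001, -0.0, 0.0]
contact_force: [-0.4, -0.2, -0.1]
grip_width: -0.0
```

```bash
python3 - <<'E'
from h import *
im=manip.read_camera('wrist')
crop(im,250,200,390,320,5,'pics/w3d.png')
im=manip.read_camera('scene')
crop(im,160,180,250,255,8,'pics/scene3c.png')
E
```

```text
(no output)
```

View pics/w3d.png

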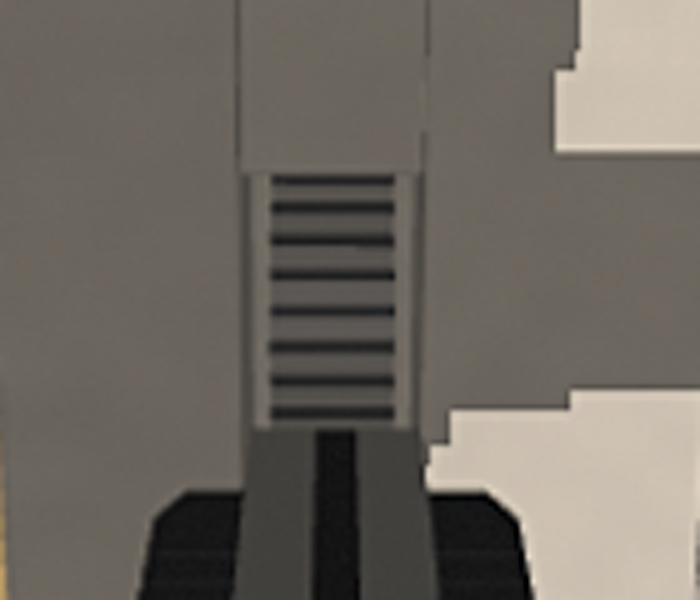

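View pics/scene3c.png

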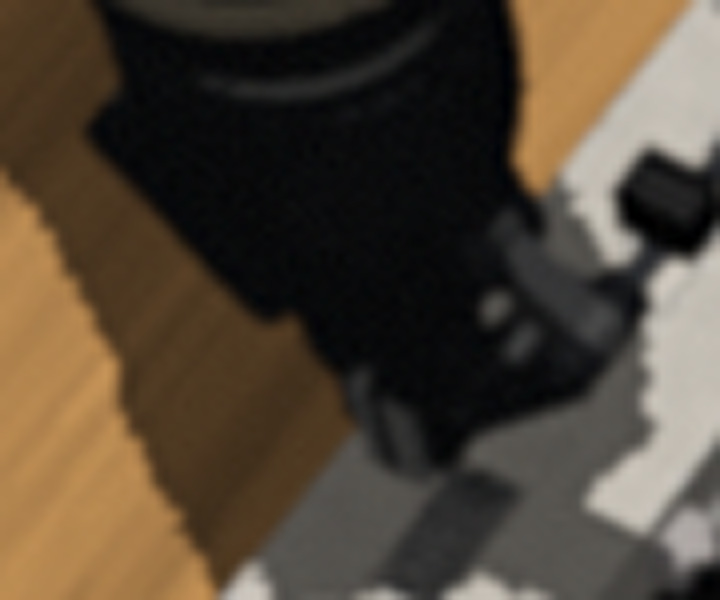

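Call:
move_arm --commands '[[[0, 0, 0.008], 0], [[0, 0, 0.016], 0], [[0, 0, 0.024], 0], [[0, 0, 0.03], 0], [[0, 0, 0.03], 0]]'

```text
t: 5.0
ee_pos: [0.5278, -0.1523, 0.0555]
eef_rot: [1.0, -0.0, -0.0, -0.0]
contact_force: [0.4, -0.6, 0.8]
grip_width: -0.0002
```

```bash
python3 - <<'E'
from h import *
im=manip.read_camera('wrist')
crop(im,250,200,390,320,5,'pics/w4d.png')
im=manip.read_camera('scene')
crop(im,160,180,250,255,8,'pics/scene4c.png')
E
```

```text
(no output)
```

View pics/w4d.png

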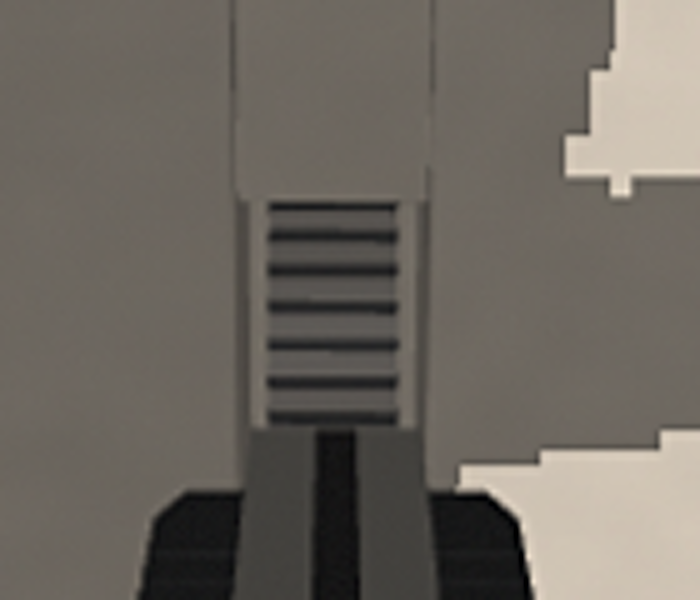

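View pics/scene4c.png

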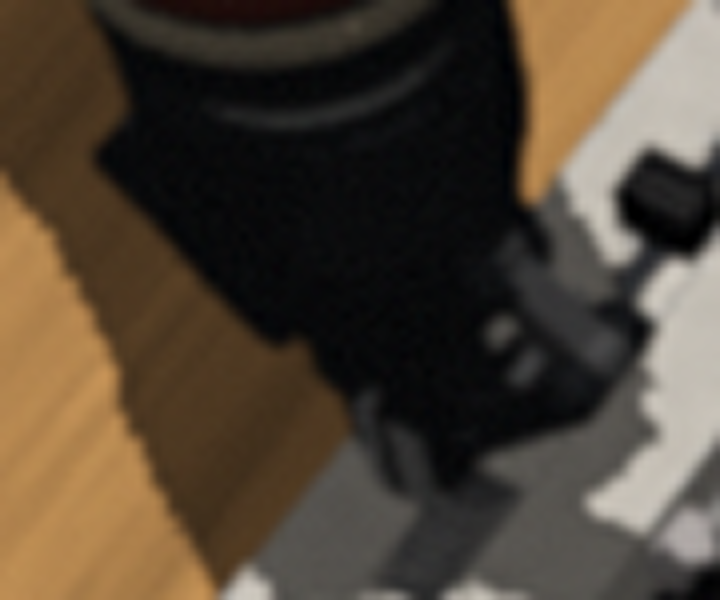

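Call:
move_arm --commands '[[[0, 0, 0.006], 0], [[0, 0, 0.012], 0], [[0, 0, 0.015], 0]]'

```text
t: 5.48
ee_pos: [0.5279, -0.1524, 0.0511]
eef_rot: [1.0, -0.001, -0.0, 0.0]
contact_force: [-0.5, 0.3, -0.8]
grip_width: -0.0
```

Call:
move_arm --commands '[[[0, 0, 0.003], 0], [[0, 0, 0.005], 0]]'

```text
t: 5.72
ee_pos: [0.5279, -0.1524, 0.0497]
eef_rot: [1.0, -0.0, -0.0, 0.0]
contact_force: [-0.5, -0.5, -0.2]
grip_width: 0.0002
```

Call:
move_arm --commands '[[[0, 0, 0.003], 0], [[0, 0, 0.004], 0]]'

```text
t: 5.98
ee_pos: [0.5279, -0.1523, 0.0485]
eef_rot: [1.0, -0.0, -0.0, 0.0]
contact_force: [0.5, -0.3, -0.3]
grip_width: -0.0001
```

```bash
python3 - <<'E'
from h import *
im=manip.read_camera('wrist')
crop(im,250,200,390,320,5,'pics/w5d.png')
im=manip.read_camera('scene')
crop(im,160,180,250,255,8,'pics/scene5c.png')
E
```

```text
(no output)
```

View pics/w5d.png

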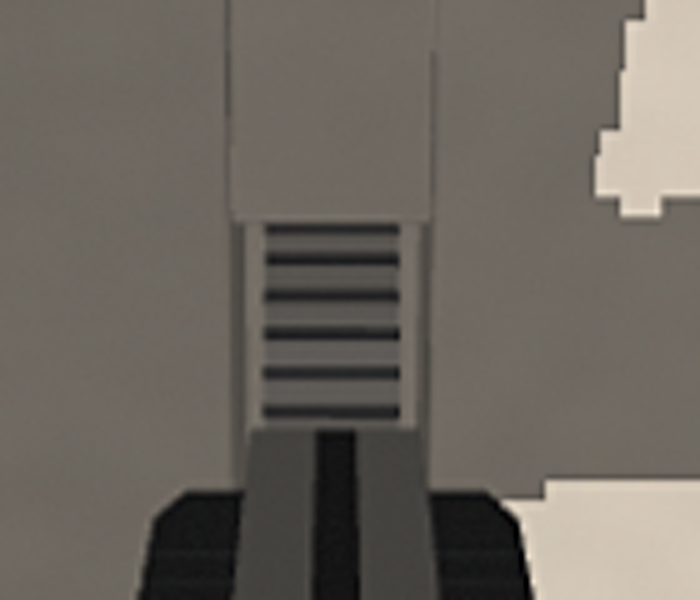

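View pics/scene5c.png

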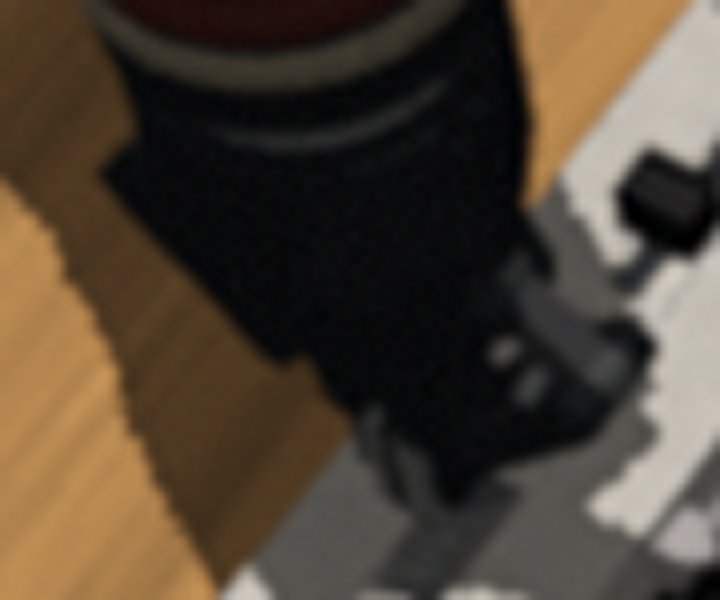

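Call:
move_arm --commands '[[[0, 0, 0.003], 0], [[0, 0, 0.004], 0]]'

```text
t: 6.32
ee_pos: [0.5279, -0.1524, 0.0473]
eef_rot: [1.0, -0.001, -0.0, 0.0]
contact_force: [0.0, 0.7, 0.2]
grip_width: -0.0002
```

Call:
move_arm --commands '[[[0, 0, 0.003], 0], [[0, 0, 0.004], 0]]'

```text
t: 6.58
ee_pos: [0.5279, -0.1523, 0.046]
eef_rot: [1.0, -0.001, -0.0, 0.0]
contact_force: [-0.8, 0.1, -0.8]
grip_width: 0.0003
```

Call:
move_arm --commands '[[[0, 0, 0.003], 0], [[0, 0, 0.004], 0]]'

```text
t: 6.82
ee_pos: [0.5279, -0.1523, 0.0449]
eef_rot: [1.0, -0.001, -0.0, 0.0]
contact_force: [0.5, 0.1, -0.5]
grip_width: -0.0004
```

Call:
move_arm --commands '[[[0, 0, 0.003], 0], [[0, 0, 0.004], 0]]'

```text
t: 7.08
ee_pos: [0.5279, -0.1523, 0.0436]
eef_rot: [1.0, -0.0, -0.0, 0.0]
contact_force: [0.1, 0.6, 0.5]
grip_width: 0.0
```

Call:
move_arm --commands '[[[0, 0, 0.003], 0], [[0, 0, 0.004], 0]]'

```text
t: 7.32
ee_pos: [0.5279, -0.1523, 0.0425]
eef_rot: [1.0, -0.0, -0.0, 0.0]
contact_force: [0.8, 0.2, 0.2]
grip_width: -0.0
```

Call:
move_arm --commands '[[[0, 0, 0.003], 0], [[0, 0, 0.004], 0]]'

```text
t: 7.58
ee_pos: [0.5279, -0.1523, 0.0412]
eef_rot: [1.0, -0.0, -0.0, 0.0]
contact_force: [0.6, -0.1, 0.1]
grip_width: 0.0001
```

Call:
move_arm --commands '[[[0, 0, 0.003], 0], [[0, 0, 0.004], 0]]'

```text
t: 7.82
ee_pos: [0.5279, -0.1524, 0.04]
eef_rot: [1.0, -0.0, -0.0, 0.0]
contact_force: [0.5, 0.7, -0.6]
grip_width: 0.0005
```

```bash
python3 - <<'E'
from h import *
im=manip.read_camera('wrist')
crop(im,250,200,390,320,5,'pics/w6d.png')
im=manip.read_camera('scene')
crop(im,160,180,250,255,8,'pics/scene6c.png')
E
```

```text
(no output)
```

View pics/w6d.png

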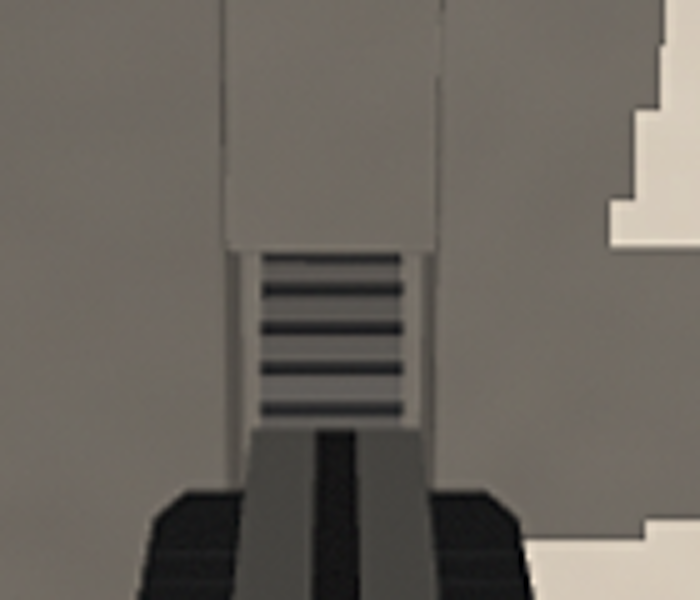

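View pics/scene6c.png

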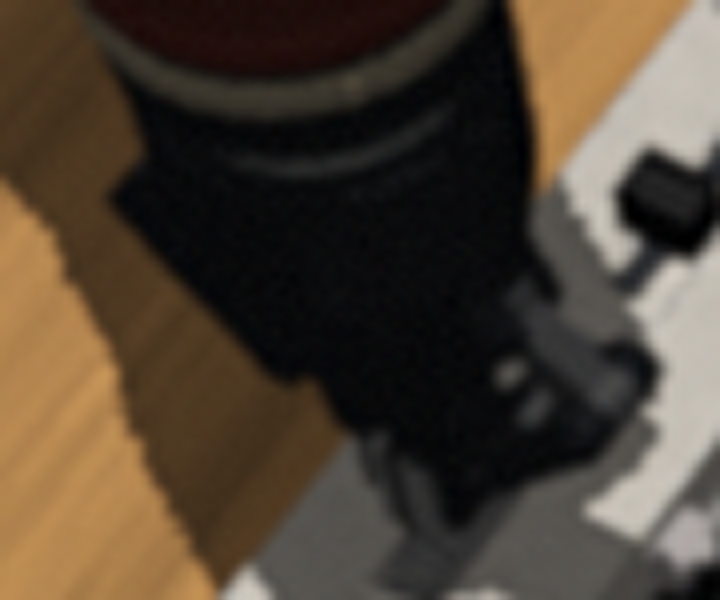

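```bash
python3 - <<'E'
from h import *
o=manip.get_obs();T=o['ee_pos'];c=manip.calibration('scene')
for h in range(0,60,10):
    print(h,'wrist',((ray('wrist',(316,286),T[2]+h/1000)-T)*1000).round(1),'scene',((ray('scene',(160+460/8,180+520/8),T[2]+h/1000)-T)*1000).round(1),((ray('scene',(160+405/8,180+505/8),T[2]+h/1000)-T)*1000).round(1))
for X in [(.5279,-.1524,.068),(.5279,-.1414,.068),(.5279,-.1634,.068),(.534,-.1634,.068),(.522,-.1634,.068)]:
    p=proj(c,X);print(X,(p-[160,180])*8)
E
```

```text
0 wrist [-0.  -8.2 -0. ] scene [-9.6 13.9 -0. ] [-22.7  10.8   0. ]
10 wrist [ 0.  -3.8 10. ] scene [-5.1  9.7 10. ] [-18.2   6.7  10. ]
20 wrist [ 0.1  0.5 20. ] scene [-0.7  5.6 20. ] [-13.6   2.6  20. ]
30 wrist [ 0.1  4.9 30. ] scene [ 3.8  1.4 30. ] [-9.  -1.5 30. ]
40 wrist [ 0.1  9.2 40. ] scene [ 8.2 -2.7 40. ] [-4.4 -5.6 40. ]
50 wrist [ 0.2 13.5 50. ] scene [12.7 -6.8 50. ] [ 0.2 -9.7 50. ]
(0.5279, -0.1524, 0.068) [443.30803626 522.24966584]
(0.5279, -0.1414, 0.068) [471.47057322 485.3969197 ]
(0.5279, -0.1634, 0.068) [414.89134531 559.43499112]
(0.534, -0.1634, 0.068) [437.61782894 571.50918982]
(0.522, -0.1634, 0.068) [392.97435778 547.79086408]
```

Call:
move_arm --commands '[[[0, 0, 0.005], 0], [[0, 0, 0.01], 0], [[0, 0, 0.01], 0]]'

```text
t: 8.3
ee_pos: [0.5278, -0.1523, 0.0369]
eef_rot: [1.0, -0.001, -0.0, -0.0]
contact_force: [-0.4, -0.6, -0.8]
grip_width: 0.0003
```

Call:
move_arm --commands '[[[0, 0, 0.003], 0], [[0, 0, 0.004], 0]]'

```text
t: 8.55
ee_pos: [0.5279, -0.1523, 0.0359]
eef_rot: [1.0, -0.001, -0.0, 0.0]
contact_force: [-0.4, 0.4, -0.1]
grip_width: -0.0003
```

Call:
move_arm --commands '[[[0, 0, 0.003], 0], [[0, 0, 0.004], 0]]'

```text
t: 8.8
ee_pos: [0.5279, -0.1523, 0.0346]
eef_rot: [1.0, -0.001, -0.0, 0.0]
contact_force: [-0.3, -0.7, -0.1]
grip_width: 0.0001
```

Call:
move_arm --commands '[[[0, 0, 0.003], 0], [[0, 0, 0.004], 0]]'

```text
t: 9.05
ee_pos: [0.5279, -0.1523, 0.0334]
eef_rot: [1.0, -0.0, -0.0, 0.0]
contact_force: [0.0, 0.7, 0.1]
grip_width: -0.0002
```

Call:
move_arm --commands '[[[0, 0, 0.003], 0], [[0, 0, 0.003], 0]]'

```text
t: 9.3
ee_pos: [0.5279, -0.1524, 0.0325]
eef_rot: [1.0, -0.001, -0.0, 0.0]
contact_force: [-0.2, 0.1, 0.2]
grip_width: -0.0
```

Call:
move_arm --commands '[[[0, 0, 0.003], 0], [[0, 0, 0.003], 0]]'

```text
t: 9.55
ee_pos: [0.528, -0.1524, 0.0319]
eef_rot: [1.0, -0.001, 0.0, 0.0]
contact_force: [-0.4, 0.7, 2.7]
grip_width: 0.0002
```

Call:
move_arm --commands '[[[0, 0, 0.003], 0], [[0, 0, 0.003], 0]]'

```text
t: 9.8
ee_pos: [0.5281, -0.1525, 0.0317]
eef_rot: [1.0, -0.0, 0.0, 0.0]
contact_force: [-3.2, 1.1, 8.4]
grip_width: 0.0004
```

Call:
move_arm --commands '[[[0, 0, 0.003], 0], [[0, 0, 0.003], 0]]'

```text
t: 10.05
ee_pos: [0.5282, -0.1525, 0.0316]
eef_rot: [1.0, -0.0, 0.0, 0.0]
contact_force: [-5.9, 2.9, 15.6]
grip_width: -0.0002
```

Call:
move_arm --commands '[[[0, 0, -0.0025], 0], [[0, -0.007, -0.0025], 0], [[0, -0.014, -0.0025], 0], [[0, -0.02, -0.0025], 0], [[0, -0.02, -0.0025], 0]]'

```text
t: 10.68
ee_pos: [0.5282, -0.1473, 0.0318]
eef_rot: [1.0, -0.001, 0.0, 0.001]
contact_force: [-3.3, -1.2, 8.4]
grip_width: 0.0002
```

```bash
python3 - <<'E'
from h import *
o=manip.get_obs();print(o['ee_pos'],o['contact_force'].round(1))
im=manip.read_camera('wrist');cv2.imwrite('pics/w7.png',im[:,:,::-1])
crop(im,380,120,520,225,5,'pics/w7c.png')
E
```

```text
[ 0.52821034 -0.14729572  0.03176784] [-3.3 -1.2  8.4]
```

View pics/w7.png

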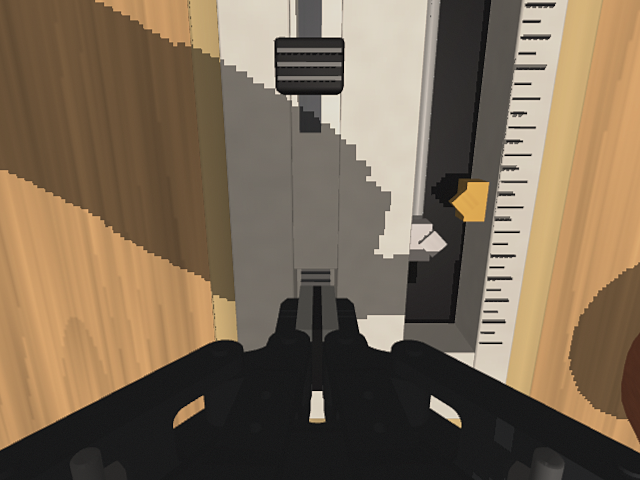

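View pics/w7c.png

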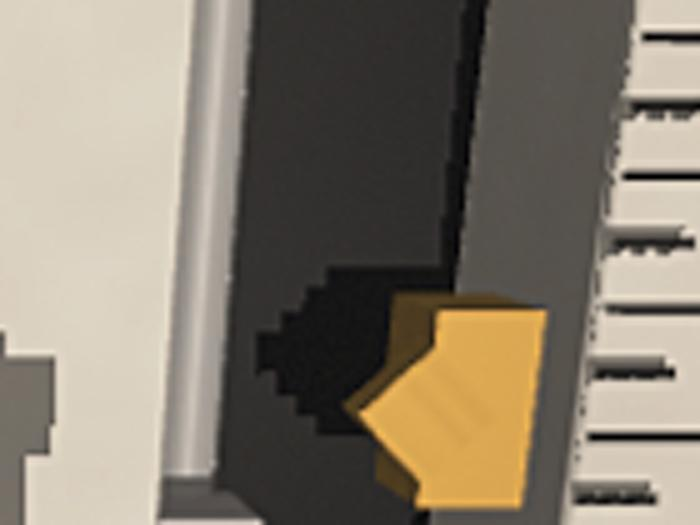

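```bash
cat >> h.py <<'E'
def tips(p,m):
    a=ray('wrist',p,.059)*1000;b=ray('wrist',m,.059)*1000;print('ptr',a.round(2),'mark',b.round(2),'dy',round(b[1]-a[1],2))
E
python3 - <<'E'
from h import *
im=cv2.imread('pics/w7.png')[:,:,::-1]
crop(im,400,180,500,260,7,'pics/w7c.png')
E
```

```text
(no output)
```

View pics/w7c.png

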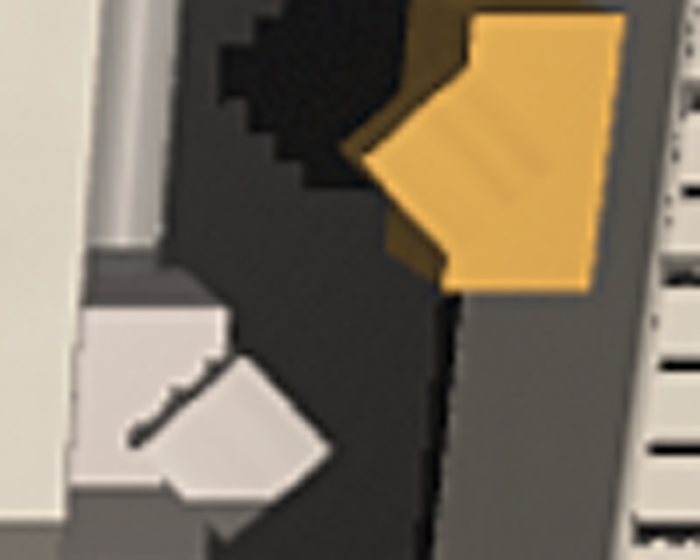

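```bash
python3 - <<'E'
from h import *
tips((447.4,244.3),(451.7,202.6))
E
```

```text
ptr [ 582.3  -125.17   59.  ] mark [ 582.4  -107.78   59.  ] dy 17.4
```

Call:
move_arm --commands '[[[0, -0.005, 0], 0], [[0, -0.009, 0], 0], [[0, -0.009, 0], 0]]'

```text
t: 11.1
ee_pos: [0.5282, -0.1446, 0.0317]
eef_rot: [1.0, -0.001, 0.0, 0.001]
contact_force: [-3.2, -2.0, 7.6]
grip_width: -0.0002
```

Call:
move_arm --commands '[[[0, -0.009, -0.02], 0], [[0, 0.05, -0.02], 0], [[0, 0.05, -0.02], 0], [[0, 0.05, -0.005], 0], [[0, 0.05, -0.002], 0], [[0, 0.05, -0.002], 0]]'

```text
t: 11.85
ee_pos: [0.528, -0.1589, 0.0318]
eef_rot: [1.0, -0.001, 0.0, 0.0]
contact_force: [-2.3, -0.5, 7.0]
grip_width: -0.0001
```

Call:
move_arm --commands '[[[0, 0, 0.001], 0], [[0, -0.008, 0.001], 0], [[0, -0.016, 0.001], 0], [[0, -0.024, 0.001], 0], [[0, -0.032, 0.001], 0], [[0, -0.04, 0.001], 0], [[0, -0.048, 0.001], 0], [[0, -0.053, 0.001], 0], [[0, -0.053, 0.001], 0]]'

```text
t: 12.98
ee_pos: [0.5282, -0.1432, 0.0316]
eef_rot: [1.0, -0.0, 0.0, 0.001]
contact_force: [-2.3, -1.6, 7.5]
grip_width: 0.0
```

```bash
python3 - <<'E'
from h import *
o=manip.get_obs();print(o['ee_pos'],o['contact_force'].round(1))
im=manip.read_camera('wrist');cv2.imwrite('pics/w8.png',im[:,:,::-1])
crop(im,400,170,500,250,7,'pics/w8c.png')
E
```

```text
[ 0.52817508 -0.14317009  0.03162642] [-2.3 -1.6  7.5]
```

View pics/w8c.png

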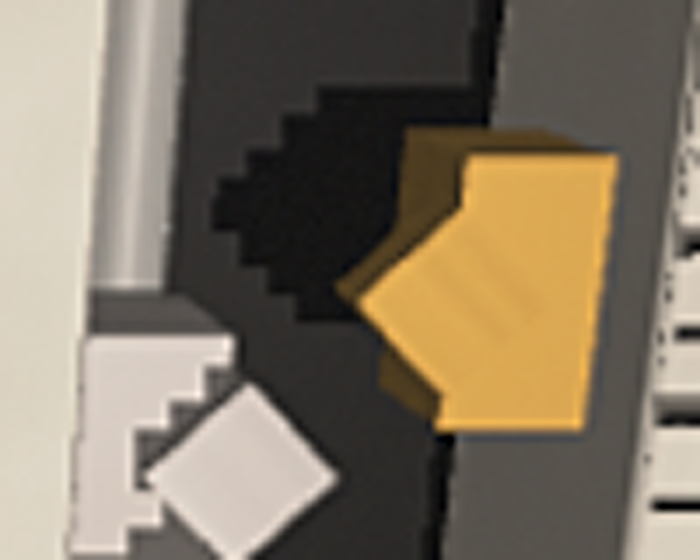

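Call:
move_arm --commands '[[[0, 0, -0.02], 0], [[0, 0.053, -0.02], 0], [[0, 0.053, -0.02], 0], [[0, 0.053, -0.005], 0], [[0, 0.053, 0], 0], [[0, 0.053, 0], 0]]'

```text
t: 13.78
ee_pos: [0.5281, -0.1589, 0.0317]
eef_rot: [1.0, -0.0, 0.0, 0.0]
contact_force: [-3.1, -0.4, 9.4]
grip_width: -0.0001
```

Call:
move_arm --commands '[[[0, 0, 0], 0], [[0, -0.008, 0], 0], [[0, -0.016, 0], 0], [[0, -0.024, 0], 0], [[0, -0.032, 0], 0], [[0, -0.04, 0], 0], [[0, -0.048, 0], 0], [[0, -0.053, 0], 0], [[0, -0.053, 0], 0]]'

```text
t: 14.9
ee_pos: [0.5281, -0.1432, 0.0316]
eef_rot: [1.0, -0.001, 0.0, 0.001]
contact_force: [-2.4, -1.8, 8.2]
grip_width: 0.0
```

```bash
python3 - <<'E'
from h import *
o=manip.get_obs();print(o['ee_pos'],o['contact_force'].round(1))
im=manip.read_camera('wrist');cv2.imwrite('pics/w9.png',im[:,:,::-1])
crop(im,400,170,500,250,7,'pics/w9c.png')
E
```

```text
[ 0.52813401 -0.14320368  0.03163693] [-2.4 -1.8  8.2]
```

View pics/w9c.png

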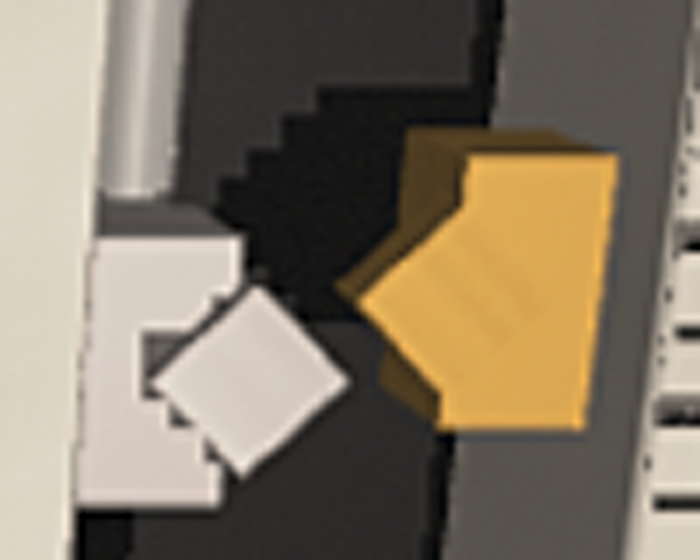

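Call:
move_arm --commands '[[[0, 0, -0.02], 0], [[0, 0.05, -0.02], 0], [[0, 0.05, -0.02], 0], [[0, 0.05, -0.005], 0], [[0, 0.05, 0], 0], [[0, 0.05, 0], 0]]'

```text
t: 15.7
ee_pos: [0.5281, -0.158, 0.0318]
eef_rot: [1.0, -0.0, 0.0, 0.0]
contact_force: [-4.2, -0.5, 10.0]
grip_width: 0.0
```

Call:
move_arm --commands '[[[0, 0, 0], 0], [[0, -0.008, 0], 0], [[0, -0.016, 0], 0], [[0, -0.024, 0], 0], [[0, -0.032, 0], 0], [[0, -0.038, 0], 0], [[0, -0.042, 0], 0], [[0, -0.042, 0], 0]]'

```text
t: 16.7
ee_pos: [0.5281, -0.1458, 0.0318]
eef_rot: [1.0, -0.001, 0.0, 0.001]
contact_force: [-2.4, -2.4, 9.0]
grip_width: -0.0002
```

```bash
python3 - <<'E'
from h import *
o=manip.get_obs();print(o['ee_pos'],o['contact_force'].round(1))
im=manip.read_camera('wrist');cv2.imwrite('pics/w10.png',im[:,:,::-1])
crop(im,410,170,490,230,10,'pics/w10c.png')
E
```

```text
[ 0.52812722 -0.1457903   0.03175879] [-2.4 -2.4  9. ]
```

View pics/w10c.png

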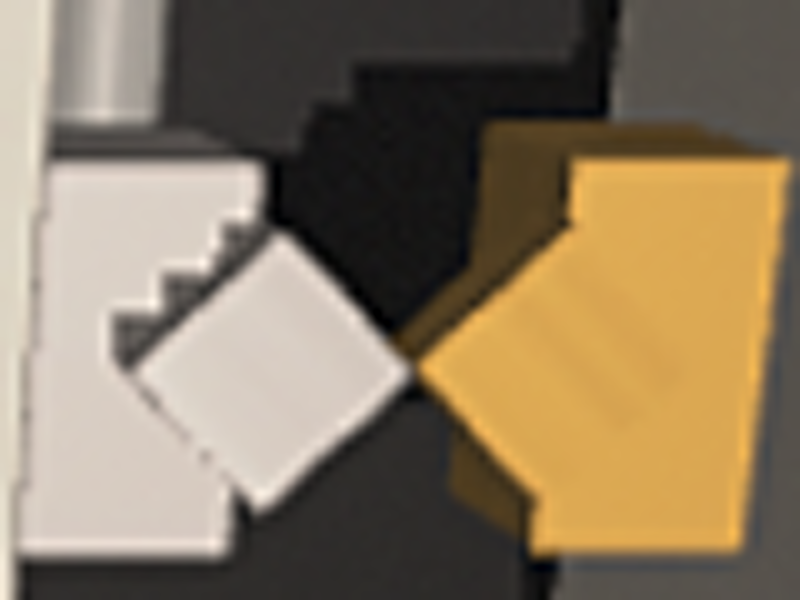

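Call:
move_arm --commands '[[[0, 0, -0.04], 0], [[0, 0.05, -0.145], 0], [[0, 0.106, -0.145], 0], [[0, 0.106, -0.145], 0], [[0, 0.106, -0.145], 0], [[0, 0.106, -0.145], 0]]'

```text
t: 17.5
ee_pos: [0.5275, -0.1762, 0.0737]
eef_rot: [1.0, -0.0, -0.001, -0.0]
contact_force: [0.1, 0.2, -0.3]
grip_width: -0.0002
```

```bash
python3 - <<'E'
from h import *
o=manip.get_obs();print(o['ee_pos'],o['contact_force'].round(1))
im=manip.read_camera('wrist');cv2.imwrite('pics/w11.png',im[:,:,::-1])
c=manip.calibration('wrist');print(proj(c,(.582,-.108,.059)))
crop(im,360,130,440,190,10,'pics/w11c.png')
E
```

```text
[ 0.52748574 -0.17618494  0.07370316] [ 0.1  0.2 -0.3]
[428.65930163 126.81516539]
```

View pics/w11c.png

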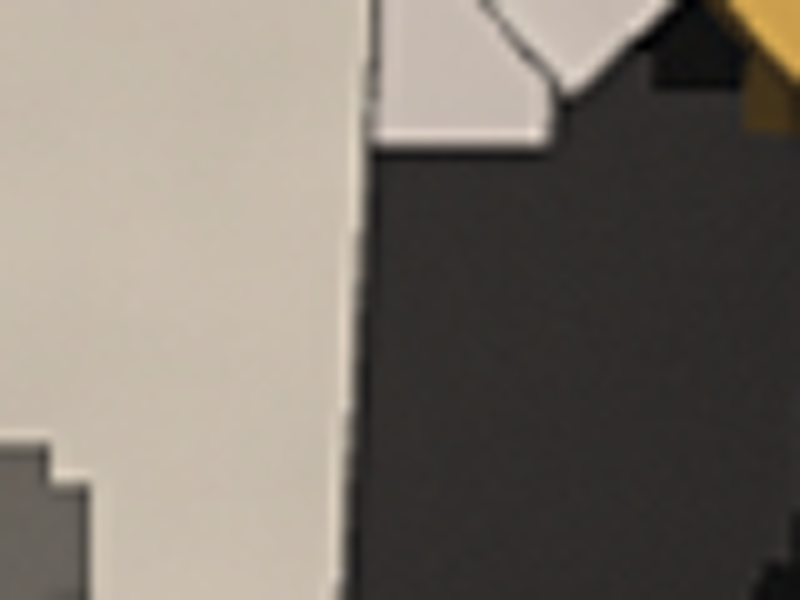

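View pics/w11.png

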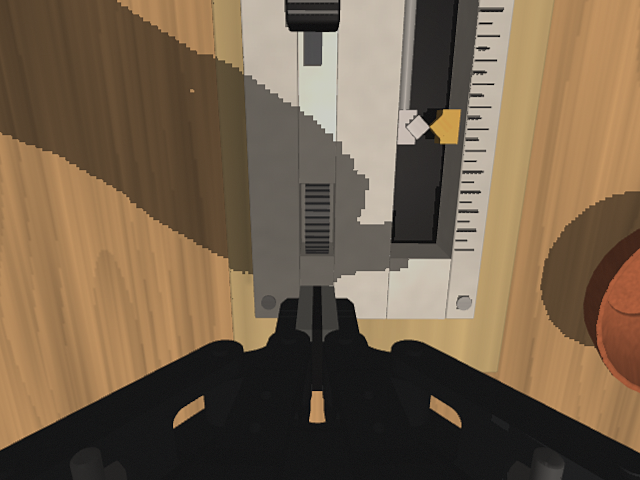

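```bash
python3 - <<'E'
from h import *
im=cv2.imread('pics/w11.png')[:,:,::-1]
crop(im,390,97,470,157,10,'pics/w11d.png')
E
```

```text
(no output)
```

View pics/w11d.png

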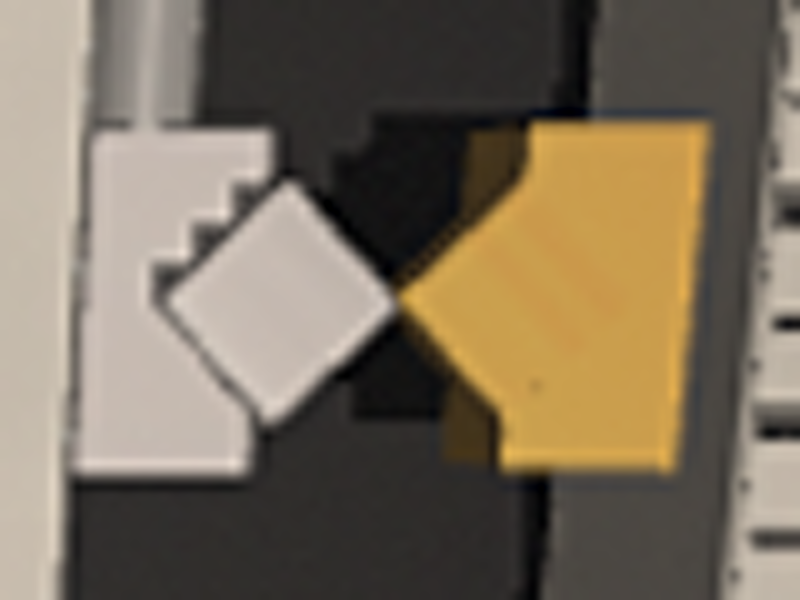

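Call:
move_arm --commands '[[[0, 0, 0.05], 0], [[0, 0, 0.09], 0], [[0, 0, 0.09], 0], [[0, 0, 0.09], 0]]'

```text
t: 18.05
ee_pos: [0.5279, -0.1769, 0.0474]
eef_rot: [1.0, -0.0, -0.0, -0.0]
contact_force: [-0.5, -0.8, -0.1]
grip_width: -0.0002
```

```bash
python3 - <<'E'
from h import *
o=manip.get_obs();print(o['ee_pos'],o['contact_force'].round(1))
im=manip.read_camera('wrist');cv2.imwrite('pics/w12.png',im[:,:,::-1])
c=manip.calibration('wrist');u,v=map(int,proj(c,(.582,-.108,.059)));print(u,v)
crop(im,u-35,max(v-30,0),u+45,v+30,10,'pics/w12d.png')
E
```

```text
[ 0.52789421 -0.17691132  0.04744742] [-0.5 -0.8 -0.1]
444 125
```

View pics/w12d.png

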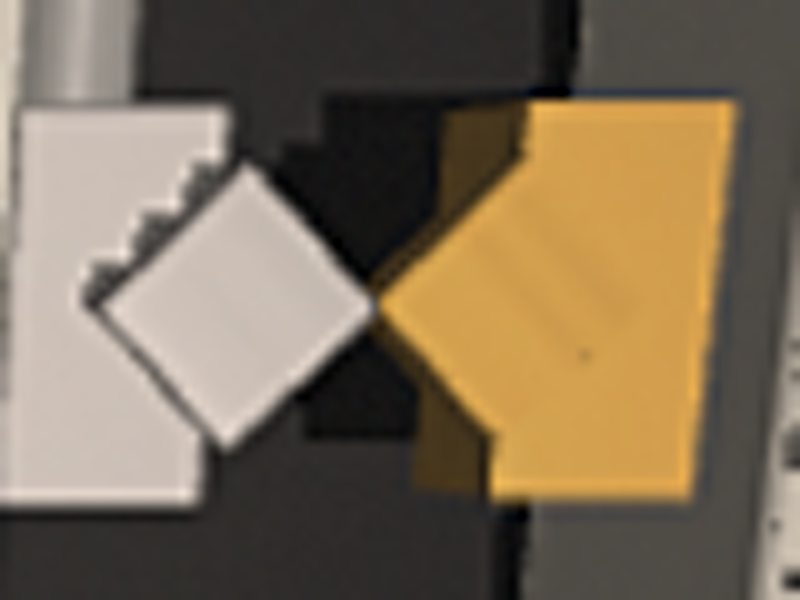

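```bash
python3 - <<'E'
from h import *
# body y-extents via column averaged edge (50% crossing), pointer grey block & mark brass block; and tip lines by color masks
for fn,(u,v) in dict(w10=(451.3,206.9),w11=(430,127),w12=(446.8,125.3)).items():
    im=cv2.imread(f'pics/{fn}.png').astype(float)
    s=8;x0,y0=int(u-40),int(v-28)
    sub=cv2.resize(im[y0:y0+56,x0:x0+80],None,fx=s,fy=s,interpolation=cv2.INTER_LINEAR)
    b,g,r=sub[...,0],sub[...,1],sub[...,2]
    brass=((r-b)>75)&(r>150)
    # pointer: bright grey, left of tip
    gr=((b>130)&(abs(r-b)<40))
    for name,m in(('mark',brass),('ptr',gr)):
        m=m.astype(np.uint8)
        n,l,st,ce=cv2.connectedComponentsWithStats(m)
        uu=int((u-x0)*s)
        best=None
        for k in range(1,n):
            if st[k,4]<2000: continue
            xs=np.where((l==k).any(0))[0];ys,xx=np.where(l==k)
            e=xx.min() if name=='mark' else xx.max()
            tip=ys[np.abs(xx-e)<3].mean()
            print(fn,name,'area',st[k,4],'tip u',x0+e/s,'v',y0+(tip+.5)/s-.5,'ext',y0+ys.min()/s,y0+ys.max()/s,'mid',y0+(ys.min()+ys.max())/2/s)
E
```

```text
w10 mark area 65057 tip u 452.0 v 206.25215517241378 ext 185.875 225.125 mid 205.5
w10 ptr area 76849 tip u 450.5 v 206.71572580645162 ext 178.0 225.5 mid 201.75
w11 mark area 47064 tip u 430.125 v 126.34821428571428 ext 109.375 143.875 mid 126.625
w11 ptr area 77791 tip u 429.0 v 127.0 ext 99.0 154.875 mid 126.9375
w11 ptr area 3931 tip u 469.875 v 128.1737288135593 ext 120.125 137.125 mid 128.625
w11 ptr area 4674 tip u 469.875 v 147.03777472527472 ext 138.5 154.875 mid 146.6875
w12 mark area 63019 tip u 447.0 v 124.96691176470588 ext 105.125 144.75 mid 124.9375
w12 ptr area 80415 tip u 446.0 v 125.2532894736842 ext 97.0 152.875 mid 124.9375
```

Call:
move_arm --commands '[[[0, -0.04, 0.03], 0], [[0, -0.08, 0.03], 0], [[0, -0.08, 0.045], 0], [[0, -0.08, 0.05], 0], [[0, -0.08, 0.054], 0], [[0, -0.08, 0.055], 0]]'

```text
t: 18.85
ee_pos: [0.5281, -0.153, 0.0318]
eef_rot: [1.0, -0.001, 0.0, -0.0]
contact_force: [-4.0, 2.7, 9.2]
grip_width: 0.0001
```

Call:
move_arm --commands '[[[0, 0, 0], 0], [[0, -0.0015, 0], 0], [[0, -0.003, 0], 0], [[0, -0.003, 0], 0]]'

```text
t: 19.35
ee_pos: [0.5281, -0.153, 0.0318]
eef_rot: [1.0, -0.001, 0.0, 0.001]
contact_force: [-2.0, -1.1, 5.9]
grip_width: -0.0005
```

```bash
cat > m.py <<'E'
from h import *
import sys
def meas(fn,u,v):
    im=cv2.imread(f'pics/{fn}.png').astype(float)
    s=8;x0,y0=int(u-40),int(v-28)
    sub=cv2.resize(im[y0:y0+56,x0:x0+80],None,fx=s,fy=s,interpolation=cv2.INTER_LINEAR)
    b,g,r=sub[...,0],sub[...,1],sub[...,2]
    for name,m in(('mark',((r-b)>75)&(r>150)),('ptr',((b>130)&(abs(r-b)<40)))):
        n,l,st,ce=cv2.connectedComponentsWithStats(m.astype(np.uint8))
        k=1+st[1:,4].argmax();ys,xx=np.where(l==k)
        e=xx.min() if name=='mark' else xx.max()
        print(name,'tip',x0+e/s,y0+(ys[np.abs(xx-e)<3].mean()+.5)/s-.5)
E
python3 - <<'E'
from h import *; from m import meas
o=manip.get_obs();print(o['ee_pos'],o['contact_force'].round(1))
im=manip.read_camera('wrist');cv2.imwrite('pics/w13.png',im[:,:,::-1])
c=manip.calibration('wrist');u,v=map(int,proj(c,(.582,-.108,.059)));print(u,v)
crop(im,u-35,max(v-30,0),u+45,v+30,10,'pics/w13d.png')
meas('w13',u,v)
E
```

```text
[ 0.52807833 -0.15297914  0.03183871] [-2.  -1.1  5.9]
452 188
mark tip 453.75 188.11513157894737
ptr tip 452.625 188.74671052631578
```

View pics/w13d.png

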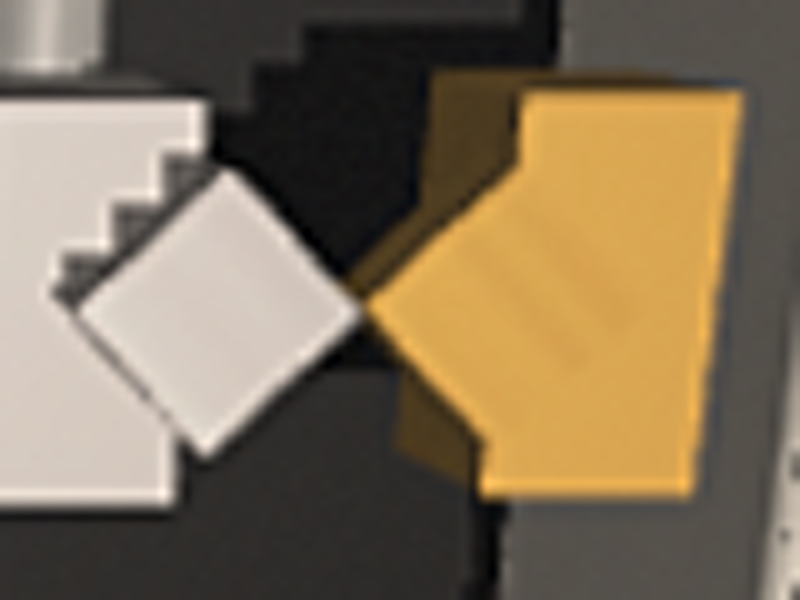

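Call:
move_arm --commands '[[[0, -0.002, 0.0005], 0], [[0, -0.004, 0.0005], 0], [[0, -0.004, 0.0005], 0]]'

```text
t: 19.77
ee_pos: [0.5281, -0.1522, 0.0318]
eef_rot: [1.0, -0.001, 0.0, 0.001]
contact_force: [-3.8, -2.5, 7.2]
grip_width: -0.0005
```

```bash
python3 - <<'E'
from h import *; from m import meas
o=manip.get_obs();print(o['ee_pos'],o['contact_force'].round(1))
im=manip.read_camera('wrist');cv2.imwrite('pics/w14.png',im[:,:,::-1])
c=manip.calibration('wrist');u,v=map(int,proj(c,(.582,-.108,.059)));print(u,v)
crop(im,u-35,max(v-30,0),u+45,v+30,10,'pics/w14d.png')
meas('w14',u,v)
E
```

```text
[ 0.52807463 -0.1522113   0.03180071] [-3.8 -2.5  7.2]
451 190
mark tip 453.125 190.09375
ptr tip 452.125 190.09375
```

View pics/w14d.png

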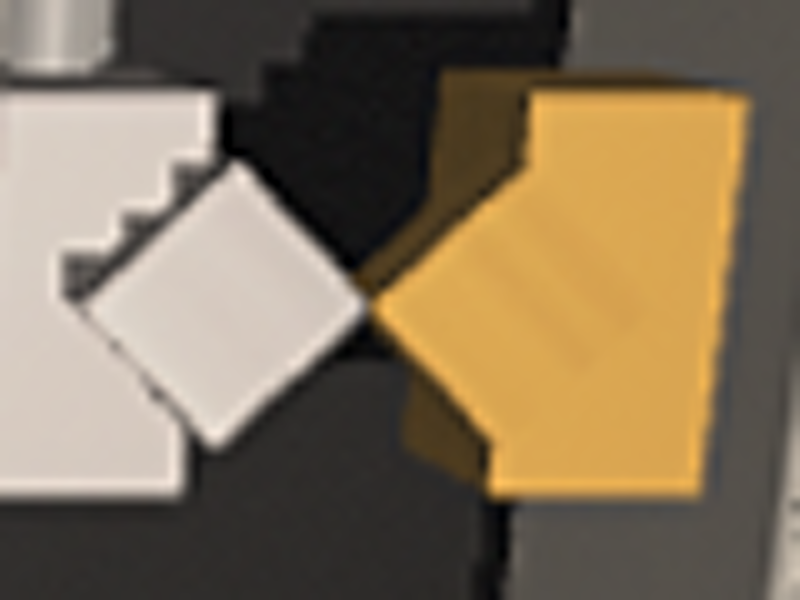

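Call:
move_arm --commands '[[[0, 0, -0.03], 0], [[0, 0, -0.08], 0], [[0, -0.1, -0.08], 0], [[0, -0.183, -0.08], 0], [[0, -0.183, -0.08], 0], [[0, -0.183, -0.08], 0]]'

```text
t: 20.58
ee_pos: [0.5284, -0.0965, 0.0555]
eef_rot: [1.0, -0.0, 0.0, 0.0]
contact_force: [-0.2, -0.1, -0.6]
grip_width: 0.0001
```

```bash
python3 - <<'E'
from h import *; from m import meas
o=manip.get_obs();print(o['ee_pos'],o['contact_force'].round(1))
im=manip.read_camera('wrist');cv2.imwrite('pics/w15.png',im[:,:,::-1])
c=manip.calibration('wrist');u,v=map(int,proj(c,(.582,-.108,.059)));print(u,v)
crop(im,u-35,max(v-30,0),u+45,v+30,10,'pics/w15d.png')
meas('w15',u,v)
E
```

```text
[ 0.52838926 -0.09649814  0.05545236] [-0.2 -0.1 -0.6]
424 294
mark tip 426.0 294.546875
ptr tip 424.25 294.52840909090907
```

View pics/w15.png

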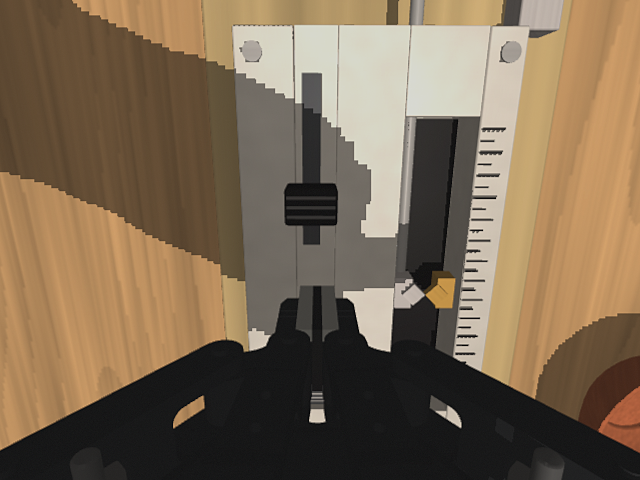

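View pics/w15d.png

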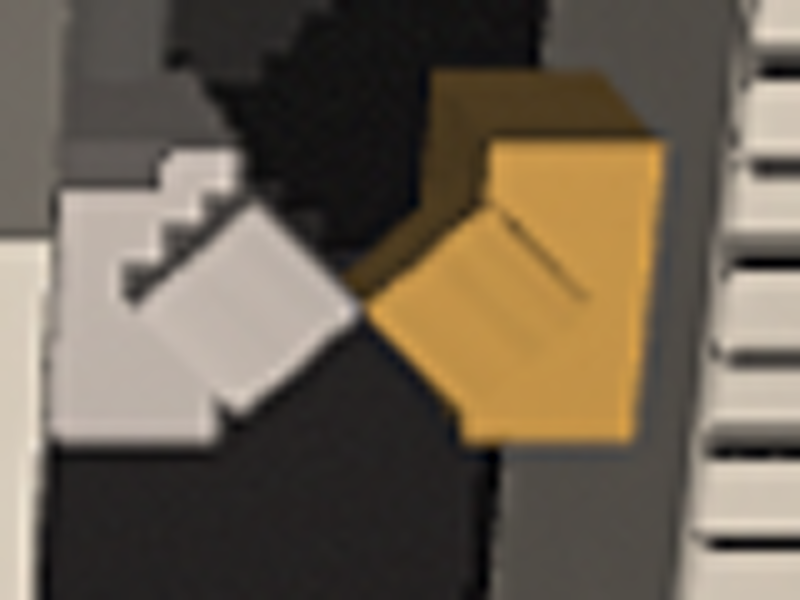

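Call:
move_arm --commands '[[[0, 0, 0.04], 0], [[0, 0, 0.075], 0], [[0, -0.03, 0.075], 0], [[0, -0.055, 0.075], 0], [[0, -0.08, 0.075], 0], [[0, -0.1, 0.075], 0], [[0, -0.12, 0.075], 0], [[0, -0.12, 0.075], 0]]'

```text
t: 21.62
ee_pos: [0.5282, -0.0593, 0.0325]
eef_rot: [1.0, -0.0, 0.0, -0.0]
contact_force: [-0.4, -0.5, 0.2]
grip_width: 0.0
```

```bash
python3 - <<'E'
from h import *
o=manip.get_obs();print(o['ee_pos'],o['contact_force'].round(1))
im=manip.read_camera('wrist');cv2.imwrite('pics/w16.png',im[:,:,::-1])
E
```

```text
[ 0.5282058  -0.05933802  0.03248873] [-0.4 -0.5  0.2]
```

View pics/w16.png

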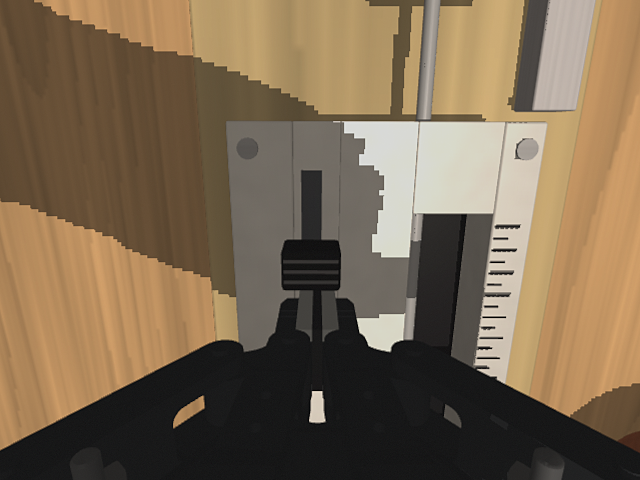

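```bash
python3 - <<'E'
from h import *
for p in [(311,240),(311,262),(311,288)]: print((ray('wrist',p,.079)*1000).round(1))
print((ray('wrist',(312,170),.062)*1000).round(1))
E
```

```text
[526.6 -29.8  79. ]
[526.6 -38.1  79. ]
[526.5 -48.3  79. ]
[526.9  -6.8  62. ]
```

Call:
move_arm --commands '[[[0, -0.012, 0], 0], [[0, -0.024, 0], 0], [[0, -0.036, 0], 0], [[0, -0.044, 0], 0], [[0, -0.044, 0], 0]]'

```text
t: 22.3
ee_pos: [0.5281, -0.0464, 0.0323]
eef_rot: [1.0, -0.0, 0.0, -0.0]
contact_force: [0.6, -0.4, -0.2]
grip_width: -0.0003
```

Call:
move_arm --commands '[[[0, -0.006, 0], 0], [[0, -0.008, 0], 0]]'

```text
t: 22.55
ee_pos: [0.5281, -0.0444, 0.0323]
eef_rot: [1.0, -0.001, 0.0, 0.0]
contact_force: [1.1, -2.0, 1.1]
grip_width: 0.0003
```

Call:
move_arm --commands '[[[0, -0.006, 0], 0], [[0, -0.008, 0], 0]]'

```text
t: 22.8
ee_pos: [0.5281, -0.0419, 0.0323]
eef_rot: [1.0, -0.001, 0.0, 0.0]
contact_force: [-0.1, -2.5, -0.5]
grip_width: -0.0001
```

Call:
move_arm --commands '[[[0, -0.006, 0], 0], [[0, -0.01, 0], 0]]'

```text
t: 23.05
ee_pos: [0.5281, -0.039, 0.0324]
eef_rot: [1.0, -0.001, 0.0, 0.0]
contact_force: [0.4, -6.5, -0.0]
grip_width: 0.0001
```

Call:
move_arm --commands '[[[0, -0.006, 0], 0], [[0, -0.01, 0], 0]]'

```text
t: 23.3
ee_pos: [0.5281, -0.0389, 0.0325]
eef_rot: [1.0, -0.001, -0.0, 0.003]
contact_force: [-1.9, -19.9, -0.5]
grip_width: -0.0007
```

Call:
move_arm --commands '[[[0, -0.006, 0], 0], [[0, -0.01, 0], 0]]'

```text
t: 23.55
ee_pos: [0.5281, -0.0389, 0.0326]
eef_rot: [1.0, -0.002, -0.0, 0.006]
contact_force: [-3.0, -34.5, -3.3]
grip_width: 0.0
```

Call:
move_arm --commands '[[[0, 0.03, 0], 0], [[0, 0.06, 0], 0], [[0, 0.06, -0.05], 0], [[0, 0.2, -0.2], 0], [[0, 0.4, -0.25], 0], [[0, 0.42, -0.25], 0], [[0, 0.42, -0.25], 0], [[0, 0.42, -0.25], 0]]'

```text
t: 24.55
ee_pos: [0.5277, -0.1575, 0.107]
eef_rot: [1.0, 0.0, -0.0, -0.0]
contact_force: [-0.8, -0.2, -0.7]
grip_width: 0.0
```

```bash
python3 - <<'E'
from h import *; from m import meas
o=manip.get_obs();print(o['t'],o['ee_pos'],o['contact_force'].round(1))
im=manip.read_camera('wrist');cv2.imwrite('pics/w17.png',im[:,:,::-1])
c=manip.calibration('wrist');u,v=map(int,proj(c,(.582,-.108,.059)));print(u,v)
crop(im,u-35,max(v-30,0),u+45,v+30,10,'pics/w17d.png')
meas('w17',u,v)
E
```

```text
24.55 [ 0.52772946 -0.15752631  0.10704798] [-0.8 -0.2 -0.7]
410 160
mark tip 411.5 160.0546875
ptr tip 385.125 132.70673076923077
```

View pics/w17.png

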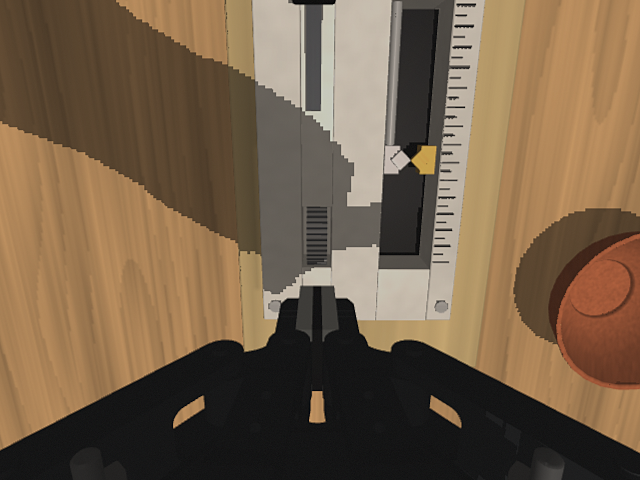

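View pics/w17d.png

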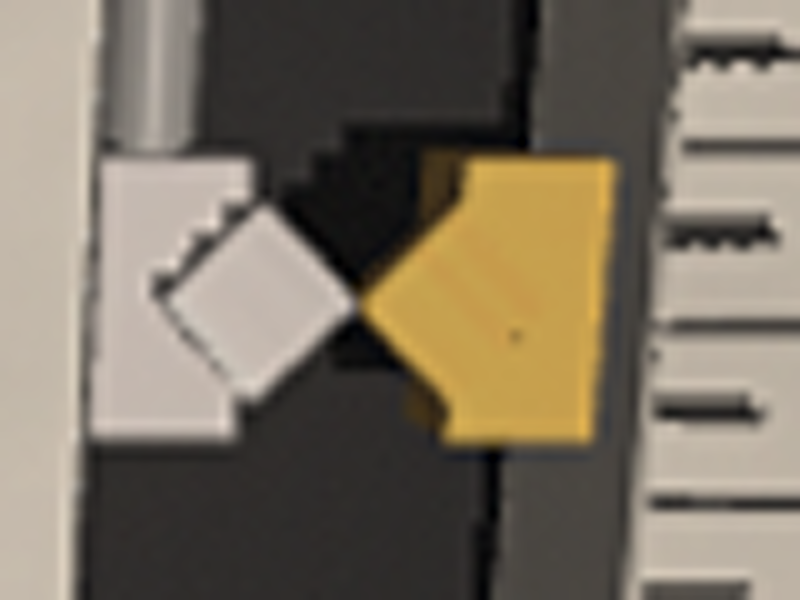

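```bash
python3 - <<'E'
from h import *
im=manip.read_camera('scene');cv2.imwrite('pics/s18.png',im[:,:,::-1])
crop(im,170,160,330,310,4,'pics/s18c.png')
c=manip.calibration('scene');print((proj(c,(.527,-.0195,.079))-[170,160])*4)
E
```

```text
[340.31985153 114.51646623]
```

View pics/s18c.png

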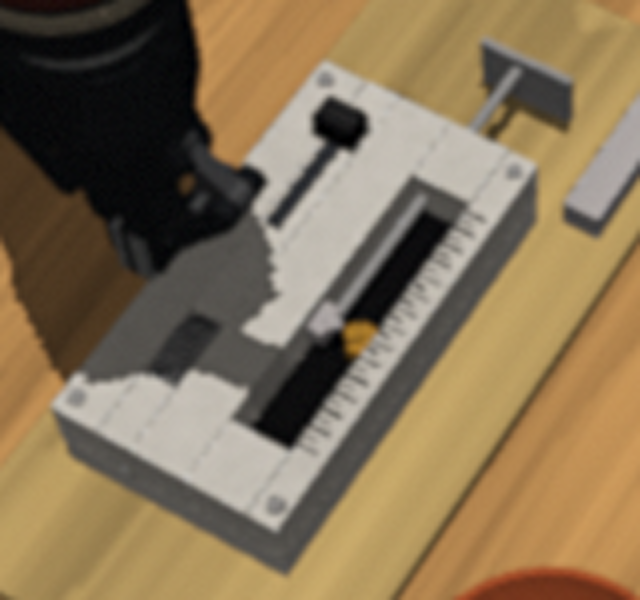

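View pics/s18.png

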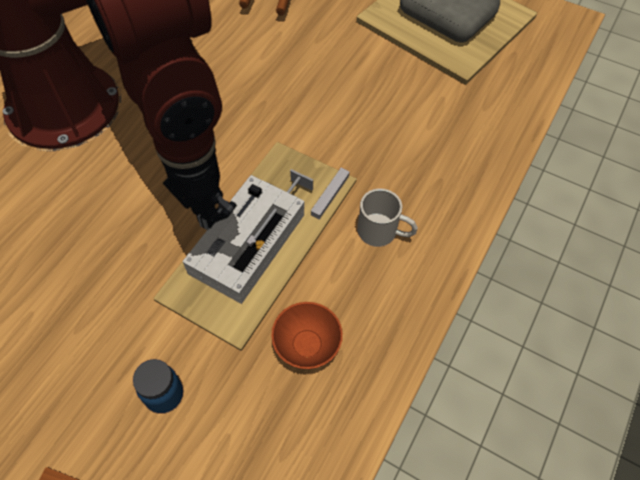

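The scene picture shows the lock grip at the end of its track (crop pixel 341,122), the pointer and mark tips opposite each other, and the pots where they started. The arm touches nothing, so I am handing in.

```bash
python3 -c "
from bench import manip
o=manip.get_obs();print(o['t'],o['contact_force'])
print(manip.finish_job())"
```

```text
24.65 [-0.61626705 -0.73397367 -0.00818384]
the job is handed in; nothing more can be done
None
```

The gauge is set and locked, and I handed the job in at 24.7 s.

- **Thumbwheel:** I rolled it with the shut fingertips in four strokes and one small correction, about 19 mm of pointer travel. The press was mostly 6–10 N, with one peak of 15.6 N when I first felt for the rim.
- **Pointer:** In the last wrist picture, taken after locking, the pointer tip and mark tip are within about 0.2 px of each other, roughly 0.1 mm. The arm went near neither tip, and the mark's measured position did not change.
- **Lock:** I pushed the grip in +y until it stopped dead, then backed off and lifted clear. The push on the grip peaked at 34.5 N against the stop, higher than it needed to be. The scene picture shows the grip at the far end of its track.
- **Pots:** The bowl, mug and jar stand where they started.

**Checks that disagreed:**
- **Fingertip position:** The fingertips' lower edge met the wheel about 36 mm behind the stated TCP, so I found the contact height by a slow guarded descent.
- **Alignment script:** My tip-finding script picked the wrong point for the pointer in the last picture, so I read both tips by eye from the enlarged crop.

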